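# Stir the nuts through the grading bowl

## Robot

A 6-joint arm with a two-finger parallel gripper is mounted at the origin on the work surface. World frame = base frame: x ahead of the robot, y to its left, z up, the work surface at z = 0. Lengths are in m, angles in rad, forces in N, time in s.
With the tool pointing down it reaches from about 0.325 to 0.9 m from the base axis. Payload 6.1 kg.
Tool frame: the origin (TCP) lies at the very end of the fingers, on their centre line; the grasp point (between the pads) lies 19 mm behind it (ctrl.grip_point_offset is the distance from the TCP to the grasp point, in m); y points along the fingers, x is the direction in which the jaws open and shut, and the axes are right-handed (so a half turn about y gives the same grasp; the last joint's range is limited). The gripper opens to 87 mm and grips with 3 to 60 N. Pads are 19 mm wide; open, the fingers measure 117 mm over their backs; the gripper's body (75 mm by 190 mm) begins 51 mm behind the grasp point.
Start: joints at [-1.245, 0.22, 1.526, -0, 1.395, -0.126], TCP at [0.273, -0.562, 0.223] pointing down, gripper open.
Joint ranges: [-2.98, 2.98], [-0.91, 2.08], [0.09, 2.57], [-1.24, 4.39], [0.2, 2.65], [-2.68, 2.68]. Speed limits (rad/s): [2.57, 2.57, 3.01, 3.14, 3.14, 3.14].

## Interface

Orientations are given as a unit quaternion [x, y, z, w].
In Python, from plant import ctrl, optics gives the robot as it stands. Calls block until the motion is done:
- ctrl.move_to(position, orientation): joint-space move of the TCP to a pose.
- ctrl.servo_line(position, vel=0.15, rotation=None, guard=None): straight line of the TCP; rotation=None keeps the orientation; vel is the mean speed in m/s. With guard (N) it stops when the force on the tool has changed by that much, and returns True; else False.
- ctrl.move_joints(angles): joint-space move.
- ctrl.gripper_open() and ctrl.close(newtons=None): open the fingers fully, or close them until they stop; newtons is the grip in N (None keeps the last).
- ctrl.wait(seconds).
- ctrl.ik(position, orientation): joint angles nearest the present ones, or None.
- ctrl.observe(): the state.
- optics.snapshot(name): name is "scene" or "top"; returns a dict with "img" (480x640x3 uint8, red, green, blue), "fx", "fy", "cx", "cy" (pixels), "D" ([k1, k2, p1, p2, k3] as OpenCV has them; the pictures are not rectified), "R" (3x3) and "t" (3): a world point X has camera coordinates R X + t. Camera axes: x right, y down, z forward; pixel columns grow to the right and rows downward; lengths in m; the calibration is good to about 2 mm. A picture is of the moment at which its call begins. There is no depth.
A pose or a line that the arm cannot do raises ctrl.Unreachable and nothing moves.
- ctrl.close_job(): hands the job in, once; it reports no verdict.
The state is a dict: "time_s": time; "q": joint angles; "qd": joint speeds; "joint_efforts": joint torques, N m; "ee_pos": TCP position; "ee_rot": TCP orientation; "force": force on the tool from outside, world axes, zero at the start; "moment": the same for the moment, N m; "grip_width": finger opening in m.
Only numpy, scipy, OpenCV 4.12 (cv2) and the standard library are available. Lean on these libraries where they do the work, as an engineer would, in place of code of your own. Each camera call takes 0.05 s, during which the arm holds its last target. There are 200 camera calls.

## Task

Pick up the wooden spoon and stir the nuts in the purple bowl with it, in wide circles, at least three full turns and on until every small hazelnut has dropped through the gap round the floor onto the white plate; the big walnuts stay in the bowl, nothing is spilled, and the gripper keeps off the nuts. Then lay the spoon flat on the cork mat, the whole of it on the mat, and let go. Leave the slotted spoon, the salt shaker, the jar and the mug where they stand.

Things in the scene. Friction and masses are not known exactly. Their poses are not given: they have to be found in the camera images.
- wooden_spoon: all-wood tasting spoon with a round cupped head, 238 mm long, 40 to 85 g, lying flat on the crate top. Origin: mid-length, at underside level; +x to the head, z up. Handle bar 11 mm wide (y), z = 3 to 18 mm, from x = -110 to 80; foot 15 mm wide, 20 mm high at x = -120 to -104; cup 34 mm diameter, 14 mm high, centred at x = 101. Centre of mass near x = 15 mm
- spoon_head (a point): centre of the wooden spoon's cup: x = +101 mm, 6 mm above the underside in the spoon's frame
- spoon_butt (a point): handle end of the wooden spoon: x = -112 mm, 6 mm above the underside in the spoon's frame
- bowl: round purple grading bowl on four thin legs, fixed in the white plate. Origin: on its axis at the feet, 4 mm above the crate top. Flat round floor, radius 50 mm, top 56 mm above the origin, on a central stem; round it an open gap 22 mm wide all the way to the wall (inner radius 72 there); wall flares to the rim 100 above the origin, outer radius 96. Open below
- plate: white enamel plate under the bowl, fixed, 236 mm diameter, rim 22 mm high, inner floor 4 mm above the crate top. Origin: centre of its underside
- cork_mat: cork mat fixed on the crate top, 280 mm (its x) by 140 mm (its y), 6 mm thick. Origin: centre of its underside; it lies to the left or right of the plate, the spoon on the other side
- slotted_spoon: bystander: stainless steel slotted spoon, 254 mm long, head 50 mm wide to its +x, 10 mm high, lying 72 to 85 mm beside the wooden spoon (its +y side), about parallel. Origin: mid-length, underside
- salt_shaker: bystander: glass salt shaker with metal cap, 42 mm diameter, 62 mm high, standing beside the wooden spoon's handle end. Origin: centre of its underside
- tin_mug: bystander: empty steel mug, 72 mm diameter, 80 mm high, handle to its +y, standing 15 to 40 mm beyond the cork mat's far (+x) end. Origin: centre of its underside
- jar: bystander: closed amber glass jar, 64 mm diameter, 150 mm high, standing just beyond the plate's far side. Origin: centre of its underside
- hazelnut0: origin at the centre: a small round brown hazelnut, 16 mm diameter, 10 g; at the start on the bowl's floor (passes the gap)
- hazelnut1: origin at the centre: a small round brown hazelnut, 16 mm diameter, 10 g; at the start on the bowl's floor (passes the gap)
- hazelnut2: origin at the centre: a small round brown hazelnut, 16 mm diameter, 10 g; at the start on the bowl's floor (passes the gap)
- hazelnut3: origin at the centre: a small round brown hazelnut, 16 mm diameter, 10 g; at the start on the bowl's floor (passes the gap)
- hazelnut4: origin at the centre: a small round brown hazelnut, 16 mm diameter, 10 g; at the start on the bowl's floor (passes the gap)
- walnut0: origin at the centre: a large round walnut, 28 mm diameter, 14 g; at the start on the bowl's floor (too big to pass)
- walnut1: origin at the centre: a large round walnut, 28 mm diameter, 14 g; at the start on the bowl's floor (too big to pass)

How it is judged:
By the outcome, as a careful person would: the job done as asked, in the order asked, and still so for the second after the job is handed in, with the robot touching nothing.
It also fails if it takes over 67 s, if anything falls off the work surface, if the arm or the gripper's body presses on something with over 40 N, if the wrist force passes 120 N, or if a joint passes its speed limit or range.

## Working session

There is one attempt and no reset: what is moved stays moved. The work goes in short steps, each a Python script; the robot and the scene stay as the last script left them, time stands still between calls to the robot, and variables do not carry over. Pictures are saved under pics/ and viewed, about 8 in all and at most 12, crops included, and the job is handed in when it is done.

```bash
ls; mkdir -p pics; python3 - <<'E'
from plant import ctrl, optics
import cv2
for n in("scene","top"):
    s=optics.snapshot(n); cv2.imwrite(f"pics/{n}0.png",s["img"][:,:,::-1])
    print(n,s["fx"],s["fy"],s["cx"],s["cy"],s["D"],s["R"],s["t"])
print(ctrl.observe())
E
```

```text
pics
scene 476.97988288380446 476.97988288380446 319.3190008941847 239.81300623778935 [0.03931 0.      0.      0.      0.     ] [[-0.19965701  0.97980159  0.0112215 ]
 [ 0.58199663  0.12779276 -0.80308713]
 [-0.78830007 -0.15381109 -0.59575595]] [ 0.09547101 -0.24914306  1.65944478]
top 599.591376886364 599.591376886364 316.912447997162 235.14581121470408 [0.04078715 0.         0.         0.         0.        ] [[-0.10041176 -0.99491643  0.00766605]
 [-0.97428081  0.09676107 -0.20350478]
 [ 0.20172847 -0.02790315 -0.97904394]] [0.03726656 0.55347876 1.17294079]
{'time_s': 0.1, 'q': array([-1.24512186e+00,  2.21160970e-01,  1.52750354e+00, -1.50341761e-05,
        1.39470192e+00, -1.26102939e-01]), 'qd': array([-1.11625273e-03, -3.29042110e-03, -2.10395440e-03,  8.53216190e-04,
        2.74249973e-05, -1.66949327e-04]), 'joint_efforts': array([ 6.54399682e-04, -4.95943987e+01, -3.88519800e+01,  7.00594531e-02,
        5.14577748e-02, -6.03804801e-05]), 'ee_pos': array([ 0.27266156, -0.56176095,  0.22153454]), 'ee_rot': array([-0.59889126,  0.37579922, -0.37482177,  0.59967728]), 'force': array([-0.11306905,  0.20776375,  0.22500234]), 'moment': array([0.02406601, 0.00978852, 0.01378405]), 'grip_width': 0.08725318253105374}
```

View pics/scene0.png

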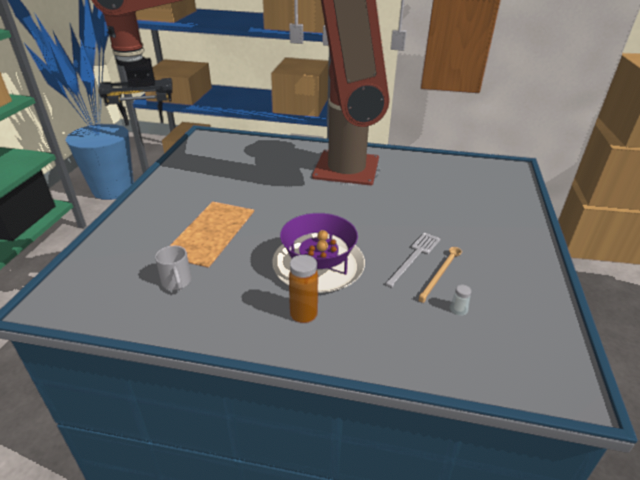

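View pics/top0.png

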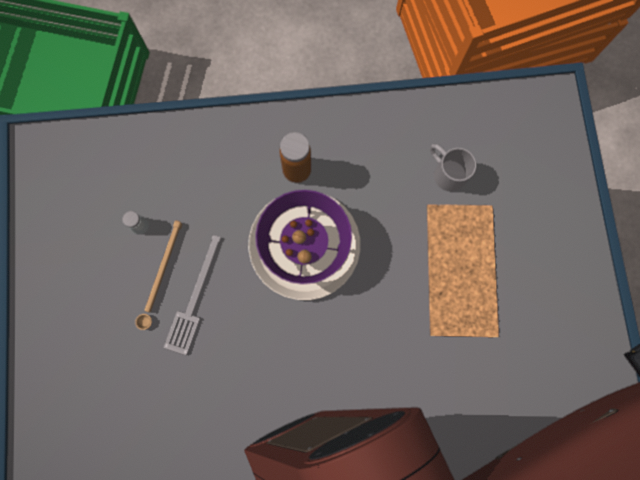

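The scene view shows the mat and mug on the left, the bowl and plate in the middle with the jar in front, and the two spoons and the shaker on the right. In the top view the wooden spoon runs from foot (177,223) to cup (145,322), with the shaker at (132,218). The slotted spoon is at (200,290), the bowl at (304,237), the jar at (296,155), the mat at (463,270) and the mug at (457,163). Next I turn these pixels into positions.

```bash
cat > h.py <<'E'
import numpy as np, cv2
from scipy.spatial.transform import Rotation as Ro
from plant import ctrl, optics
def ray(s,uv,z):
    """pixels -> world points on plane z"""
    K=np.array([[s["fx"],0,s["cx"]],[0,s["fy"],s["cy"]],[0,0,1]])
    n=cv2.undistortPoints(np.array(uv,float).reshape(-1,1,2),K,np.array(s["D"])).reshape(-1,2)
    R=np.array(s["R"]);c=-R.T@np.array(s["t"]);d=np.c_[n,np.ones(len(n))]@R
    return c+d*((z-c[2])/d[:,2])[:,None]
def mask(s,lo,hi,box):
    h=cv2.cvtColor(s["img"],cv2.COLOR_RGB2HSV);m=cv2.inRange(h,np.array(lo),np.array(hi))
    o=np.zeros_like(m);x0,y0,x1,y1=box;o[y0:y1,x0:x1]=m[y0:y1,x0:x1];return o
def blob(m):
    return max(cv2.findContours(m,0,cv2.CHAIN_APPROX_NONE)[0],key=cv2.contourArea).reshape(-1,2)
def snap(n,f,crop=None,sc=1):
    s=optics.snapshot(n);i=s["img"][:,:,::-1]
    if crop: i=i[crop[1]:crop[3],crop[0]:crop[2]]
    cv2.imwrite(f,cv2.resize(i,None,fx=sc,fy=sc,interpolation=cv2.INTER_CUBIC));return s
E
cat > m.py <<'E'
from h import *
np.set_printoptions(precision=4,suppress=True)
t=optics.snapshot("top");s=optics.snapshot("scene")
def ends(S,box,z):
    c=blob(mask(S,(8,70,90),(28,255,255),box));w=ray(S,c,z)[:,:2]
    m=w.mean(0);d=np.linalg.svd(w-m,full_matrices=0)[2][0]
    if d[0]>0:d=-d
    p=(w-m)@d;n=(w-m)@[-d[1],d[0]]
    hb=(p>p.min()+.03)&(p<p.min()+.15); # handle edges: line fit
    f=[np.polyfit(p[hb&(n>np.median(n[hb]))],n[hb&(n>np.median(n[hb]))],1),np.polyfit(p[hb&(n<np.median(n[hb]))],n[hb&(n<np.median(n[hb]))],1)]
    g=(f[0]+f[1])/2; foot=m+p.min()*d+(g[0]*p.min()+g[1])*np.array([-d[1],d[0]]);head=m+p.max()*d+(g[0]*p.max()+g[1])*np.array([-d[1],d[0]])
    print("foot",foot,"head",head,"len",p.ptp() if hasattr(p,'ptp') else np.ptp(p),"hw",f[0]-f[1],"mid",(foot+head)/2,"yaw",np.arctan2(*(head-foot)[::-1]))
ends(t,(100,205,200,340),.014);ends(s,(400,230,475,310),.014)
for S,b,z in((t,(410,190,515,350),.006),(s,(160,190,265,275),.006)):
    c=blob(cv2.morphologyEx(mask(S,(5,70,60),(25,255,255),b),cv2.MORPH_CLOSE,np.ones((5,5))))
    w=ray(S,c,z)[:,:2].astype(np.float32);r=cv2.minAreaRect(w*1000);print("mat",r)
def circ(w):
    A=np.c_[2*w,np.ones(len(w))];x=np.linalg.lstsq(A,(w**2).sum(1),rcond=None)[0];return x[:2],np.sqrt(x[2]+x[:2]@x[:2])
for S,b in((t,(230,170,370,305)),(s,(270,210,370,290))):
    m=mask(S,(130,90,30),(160,255,255),b)
    c=cv2.convexHull(blob(m)).reshape(-1,2);w=ray(S,c,.104)[:,:2]
    for _ in range(8):
        o,r=circ(w);e=abs(np.linalg.norm(w-o,axis=1)-r);w=w[e<max(.004,1.5*np.median(e))]
    print("bowl",o,r,len(w))
    c=cv2.convexHull(np.vstack([x.reshape(-1,2) for x in cv2.findContours(mask(S,(10,0,150),(40,80,255),b)|m,0,1)[0] if len(x)>4])).reshape(-1,2)
    w=ray(S,c,.022)[:,:2]
    for _ in range(8):
        o,r=circ(w);e=abs(np.linalg.norm(w-o,axis=1)-r);w=w[e<max(.004,1.5*np.median(e))]
    print("plate",o,r,len(w))
print("shaker top",ray(t,[[131,216]],.062)," jar top",ray(t,[[294,141]],.15),ray(s,[[303,264]],.15),"mug top",ray(t,[[458,162]],.08))
print("slotted tail/head",ray(t,[[217,238],[181,345]],.008))
E
python3 m.py
```

```text
foot [0.623  0.2716] head [0.4392 0.3461] len 0.1983208373057684 hw [0.0036 0.0097] mid [0.5311 0.3088] yaw 2.7567884640818825
foot [0.6318 0.2685] head [0.4018 0.361 ] len 0.24785291026202363 hw [0.0028 0.0131] mid [0.5168 0.3147] yaw 2.7593279461001776
mat ((462.587646484375, -316.42584228515625), (142.4822235107422, 282.05072021484375), 83.34364318847656)
mat ((462.2208251953125, -314.86114501953125), (145.07774353027344, 285.8910217285156), 83.56071472167969)
bowl [0.5466 0.0099] 0.09319106548132777 50
plate [0.5472 0.0147] 0.11475442295539502 34
bowl [0.5513 0.0125] 0.09922668183608276 16
plate [0.4927 0.    ] 0.1610312324801489 12
shaker top [[0.6306 0.356  0.062 ]]  jar top [[0.7265 0.0103 0.15  ]] [[0.7195 0.0125 0.15  ]] mug top [[ 0.6741 -0.3223  0.08  ]]
slotted tail/head [[0.5793 0.1926 0.008 ]
 [0.3636 0.2802 0.008 ]]
```

```bash
python3 - <<'E'
from h import *
s=optics.snapshot("top")
cv2.imwrite("pics/b0.png",cv2.resize(s["img"][180:310,100:380,::-1],None,fx=2.8,fy=2.8,interpolation=cv2.INTER_CUBIC))
E
```

```text
(no output)
```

View pics/b0.png

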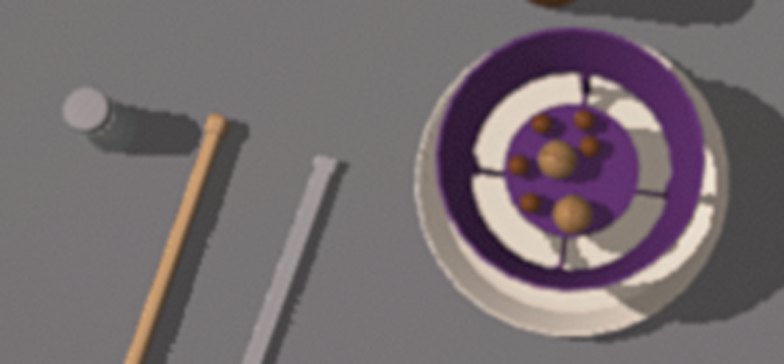

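The crop shows five hazelnuts and two walnuts on the floor, whose centre is at crop (572,168). The right (-y) side of the floor is empty. The bowl and mat agree across the two views to 2–5 mm. Next I check the spoon axis with the cup pixel and look for a reachable stirring posture.

```bash
cat >> h.py <<'E'
BOWL=np.array([.548,.0115]); XG=-.040; ZT=.002   # TCP in spoon frame: (XG,0,ZT)
def srot(psi,p): # spoon frame: head azimuth psi, pitched p down
    return Ro.from_euler("ZY",[psi,p])
def tool(Rs,flip):
    x,y,z=Rs.as_matrix().T; tx=y*flip; ty=-z
    return Ro.from_matrix(np.c_[tx,ty,np.cross(tx,ty)])
def tcp_for_head(head,Rs): # TCP when the spoon_head is at head
    return np.array(head)+Rs.apply([XG-.101,0,ZT-.006])
E
python3 - <<'E'
from h import *
np.set_printoptions(precision=3,suppress=True)
t=optics.snapshot("top");h=ray(t,[[145,321.5],[176.8,223.6]],.014);print(h)
lo=np.array([-2.98,-.91,.09,-1.24,.2,-2.68]);hi=np.array([2.98,2.08,2.57,4.39,2.65,2.68])
mid=np.array([.5146,.316])
for f in(1,-1):
    Rs=srot(2.758,0);p=np.r_[mid,0]+Rs.apply([XG,0,ZT]);print("grasp",f,p,ctrl.ik(p,tool(Rs,f).as_quat()))
    for psi in(1.42,1.42+np.pi):
        Rs=srot(psi,0);p=np.array([.4625,-.3157,.006])+Rs.apply([XG,0,ZT]);print(" lay",psi,ctrl.ik(p,tool(Rs,f).as_quat()))
        Rs=srot(psi+np.pi/2,0);p=np.array([.4625,-.3157,.006])+Rs.apply([XG,0,ZT]);print(" lay",psi+np.pi/2,ctrl.ik(p,tool(Rs,f).as_quat()))
    for pd in(45,55):
        for psi in np.arange(0,360,30):
            Rs=srot(np.radians(psi),np.radians(pd));m=9;Q=[]
            for a in np.arange(0,360,45):
              for z in (.08,.2):
                q=ctrl.ik(tcp_for_head([*(BOWL+.036*np.array([np.cos(np.radians(a)),np.sin(np.radians(a))])),z],Rs),tool(Rs,f).as_quat())
                if q is None: m=-1;break
                q=np.array(q);Q.append(q);m=min(m,(q-lo).min(),(hi-q).min())
            if m>0: print(f,pd,psi,"margin",m,Q[0],np.ptp(Q,axis=0))
E
```

```text
[[0.418 0.349 0.014]
 [0.618 0.274 0.014]]
grasp 1 [0.552 0.301 0.002] [ 0.374  0.469  1.658 -0.     1.015  2.328]
 lay 1.42 [-0.798  0.36   1.795 -0.     0.987  2.495]
 lay 2.9907963267948965 [-0.702  0.396  1.746 -0.     1.     1.02 ]
 lay 4.561592653589793 [-0.678  0.29   1.886 -0.     0.965 -0.527]
 lay 6.13238898038469 [-0.783  0.249  1.938 -0.     0.955 -2.203]
1 45 0 margin 0.4566761042478542 [-0.093  0.574  1.348 -0.072  2.002 -1.667] [0.105 0.272 0.31  0.093 0.255 0.132]
1 45 30 margin 0.47410547746382425 [ 0.004  0.542  1.393 -0.38   1.897 -2.083] [0.107 0.273 0.303 0.101 0.251 0.183]
1 45 60 margin 0.09603156346939956 [ 0.082  0.45   1.523 -0.624  1.665 -2.434] [0.114 0.277 0.288 0.069 0.241 0.21 ]
1 45 180 margin 0.10879632812991752 [-0.152 -0.053  2.112  0.346  0.321  1.134] [0.177 0.361 0.28  0.418 0.324 0.532]
1 45 210 margin 0.3396072304285158 [-0.295  0.003  2.057  0.915  0.709  0.146] [0.161 0.348 0.276 0.224 0.299 0.408]
1 45 240 margin 0.48538967230907426 [-0.36   0.142  1.909  0.882  1.128 -0.251] [0.141 0.318 0.272 0.087 0.265 0.29 ]
1 45 270 margin 0.6664657200
[... 2894 characters left out ...]
rgin 0.46363298475617865 [ 0.149  0.568  1.417 -0.72   1.809  0.742] [0.107 0.278 0.28  0.096 0.227 0.221]
-1 55 90 margin 0.28050721481667806 [ 0.215  0.387  1.67  -0.937  1.457  0.517] [0.121 0.292 0.256 0.054 0.227 0.244]
-1 55 120 margin 0.07796367128488035 [ 0.206  0.171  1.941 -1.138  1.03   0.318] [0.147 0.328 0.248 0.145 0.235 0.321]
-1 55 270 margin 0.008307900036883087 [-0.436  0.372  1.691  0.838  1.605  2.498] [0.119 0.297 0.258 0.074 0.232 0.248]
-1 55 300 margin 0.2872947308810212 [-0.341  0.556  1.434  0.6    1.913  2.251] [0.103 0.28  0.28  0.123 0.23  0.224]
-1 55 330 margin 0.34015188939786034 [-0.218  0.684  1.243  0.295  2.132  1.91 ] [0.097 0.277 0.307 0.13  0.248 0.178]
```

The cup and foot give a spoon centre near (0.513,0.314) and yaw near 2.77, and both estimates agree within 4 mm. Posture: flip -1, stirring at azimuth 75° and pitch 55°, laying at the mat yaw of -0.115. Next is the pick.

```bash
python3 - <<'E'
from h import *
np.set_printoptions(precision=4,suppress=True)
Rs=srot(2.768,0);q=tool(Rs,-1).as_quat();p=np.array([.5135,.314,0])+Rs.apply([XG,0,0])
ctrl.move_to([p[0],p[1],.26],q);ctrl.servo_line([p[0],p[1],.05],vel=.2)
print("touch",ctrl.servo_line([p[0],p[1],.0],vel=.04,guard=5));o=ctrl.observe();print(o["ee_pos"],o["force"],o["time_s"])
z=o["ee_pos"][2];ctrl.servo_line([p[0],p[1],max(z,0)+.0015],vel=.05)
ctrl.close(40);o=ctrl.observe();print("w",o["grip_width"],o["ee_pos"],o["force"])
s=optics.snapshot("top")
ctrl.servo_line([p[0],p[1],.22],vel=.15);o=ctrl.observe();print("w",o["grip_width"],o["ee_pos"],o["force"],o["moment"],o["time_s"])
snap("scene","pics/lift.png",(250,60,570,300),2.2)
E
```

```text
touch True
[0.5504 0.2993 0.0004] [-1.005  -0.9     5.4546] 5.85
w 0.010435629058118531 [0.5508 0.2995 0.002 ] [ 0.3629 -0.6441  0.2825]
w 0.010491919081846489 [0.5501 0.2991 0.2186] [ 0.3727  0.3649 -1.1524] [ 0.037  -0.1829  0.0303] 8.9583
```

View pics/lift.png

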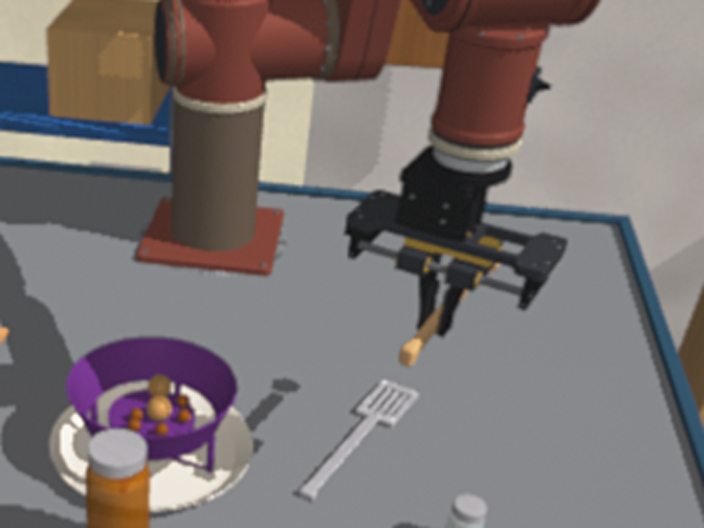

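The spoon is in the grip (width 10.5 mm), foot toward the camera, and the bystanders have not moved. I move to the ready pose over the empty -y side of the bowl and measure where the head really is.

```bash
cat >> h.py <<'E'
RS=srot(np.radians(75),np.radians(55)); QS=tool(RS,-1).as_quat()
def at(r,a,z,off=np.zeros(3)): # TCP for nominal head at polar (r,a) round the bowl
    return tcp_for_head([BOWL[0]+r*np.cos(a),BOWL[1]+r*np.sin(a),z],RS)-off
def tri(uvs,ss): # least-squares meeting point of rays
    A=np.zeros((3,3));b=np.zeros(3)
    for s,uv in zip(ss,uvs):
        p,q=ray(s,[uv],0)[0],ray(s,[uv],.3)[0];d=(q-p)/np.linalg.norm(q-p);M=np.eye(3)-np.outer(d,d);A+=M;b+=M@p
    return np.linalg.solve(A,b)
def px(s,P):
    K=np.array([[s["fx"],0,s["cx"]],[0,s["fy"],s["cy"]],[0,0,1]])
    return cv2.projectPoints(np.atleast_2d(P).astype(float),cv2.Rodrigues(np.array(s["R"]))[0],np.array(s["t"]),K,np.array(s["D"]))[0].reshape(-1,2)
E
python3 - <<'E'
from h import *
np.set_printoptions(precision=4,suppress=True)
o=ctrl.observe()["ee_pos"];ctrl.servo_line([o[0],o[1],.32],vel=.2)
ctrl.move_to(at(.033,-np.pi/2,.2),QS);o=ctrl.observe();print(o["ee_pos"],o["time_s"],o["grip_width"])
R=Ro.from_quat(o["ee_rot"]);Rs=R*tool(Ro.identity(),-1).inv()
head=o["ee_pos"]-Rs.apply([XG-.101,0,ZT-.006]);print("nominal head",head)
ims=[]
for n in("top","scene"):
    s=optics.snapshot(n);p=px(s,[head,head+Rs.apply([-.213,0,0]),head+Rs.apply([.017,0,0])]);print(n,p)
    i=s["img"][:,:,::-1].copy();x,y=p[0].astype(int);x0=x-65;y0=y-90
    i=cv2.resize(i[y0:y0+160,x0:x0+130],None,fx=3,fy=3,interpolation=cv2.INTER_CUBIC)
    for u in p: cv2.circle(i,tuple(np.int32((u-[x0,y0])*3)),4,(0,255,0),1)
    print("crop",x0,y0);ims.append(i)
cv2.imwrite("pics/ready.png",np.hstack(ims))
E
```

```text
[ 0.5262 -0.1024  0.3127] 11.1 0.010473784114503334
nominal head [ 0.5478 -0.021   0.1996]
top [[319.4904 222.5445]
 [400.0659 209.3872]
 [314.1586 223.4145]]
crop 254 132
scene [[305.4879 199.7828]
 [255.6481 118.38  ]
 [309.2181 205.8731]]
crop 240 109
```

View pics/ready.png

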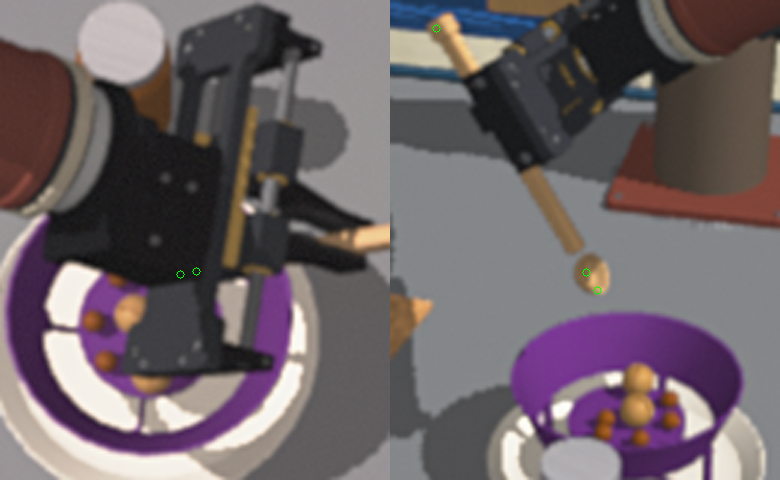

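In the scene view the cup and the butt lie 2–3 px (about 4 mm toward +y) from the prediction, which is within calibration error, and the height agrees. The nuts are undisturbed and the entry spot is clear. I descend with a guard to find the floor, then stir.

```bash
cat >> h.py <<'E'
def stir(rs,z,a0,off,n=14,vel=.09):
    """one turn per radius, starting at azimuth a0"""
    fm=0
    for k,r in enumerate(rs):
        for j in range(1,n+1):
            rr=r if k==len(rs)-1 else r+(rs[k+1]-r)*j/n
            ctrl.servo_line(at(rr,a0+2*np.pi*j/n,z,off),vel=vel)
            f=np.linalg.norm(ctrl.observe()["force"]);fm=max(fm,f)
            if f>25: print("high force",f,k,j);return k+j/n
    o=ctrl.observe();print("fmax",fm,"t",o["time_s"],"w",o["grip_width"]);return len(rs)
E
python3 - <<'E'
from h import *
np.set_printoptions(precision=4,suppress=True)
a=-np.pi/2;off=np.array([0,.002,0])
ctrl.servo_line(at(.033,a,.105,off),vel=.15)
hit=ctrl.servo_line(at(.033,a,.071,off),vel=.03,guard=3);o=ctrl.observe()
hz=.071+o["ee_pos"][2]-at(.033,a,.071,off)[2];print("hit",hit,"head z",hz,o["force"],o["time_s"])
z=(hz if hit else .0775)+.004;z=float(np.clip(z,.076,.086));print("stir z",z)
ctrl.servo_line(at(.033,a,z,off),vel=.05)
open("z.txt","w").write(str(z))
stir([.033,.036,.036,.034],z,a,off)
o=ctrl.observe();print(o["ee_pos"]-at(.034,a,z,off))
snap("scene","pics/st1.png",(230,120,390,300),3)
E
```

```text
hit True head z 0.07317299511078004 [ 0.1307 -2.7988  3.1765] 12.9583
stir z 0.07717299511078005
fmax 2.0780723510495545 t 31.2 w 0.01092407232280953
[-0.      0.0001 -0.0001]
```

View pics/st1.png

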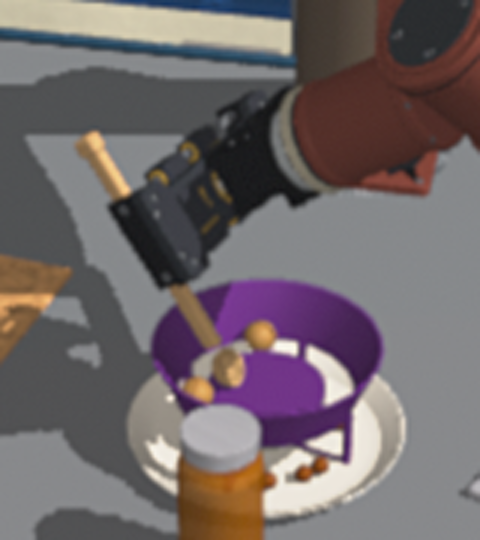

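The floor looks empty of hazelnuts. Both walnuts are still in the bowl, at crop (260,335) and (198,388), and three hazelnuts show on the plate at crop (268,480), (303,473) and (320,465). I lift out to a pose over the mat and check the rest from above.

```bash
python3 - <<'E'
from h import *
np.set_printoptions(precision=4,suppress=True)
off=np.array([0,.002,0])
ctrl.servo_line(at(.030,-np.pi/2,.21,off),vel=.15)
Rs=srot(-.115,0);p=np.array([.4625,-.3157,.006])+Rs.apply([XG,0,ZT])
ctrl.move_to([p[0],p[1],.22],tool(Rs,-1).as_quat());o=ctrl.observe();print(o["ee_pos"],o["time_s"],o["grip_width"])
s=optics.snapshot("top");i=s["img"][:,:,::-1];c=optics.snapshot("scene")["img"][:,:,::-1]
f=lambda i,b,sc:cv2.resize(i[b[1]:b[3],b[0]:b[2]],None,fx=sc,fy=sc,interpolation=cv2.INTER_CUBIC)
A=f(i,(235,170,375,310),2.8);B=f(c,(130,150,380,325),1.6)
cv2.imwrite("pics/chk.png",np.hstack([A[:392],np.vstack([B,np.zeros((392-B.shape[0],B.shape[1],3),np.uint8)])]))
cv2.imwrite("pics/chk_top.png",i)
E
```

```text
[ 0.4226 -0.3103  0.2193] 33.3417 0.010556459223441795
```

View pics/chk.png

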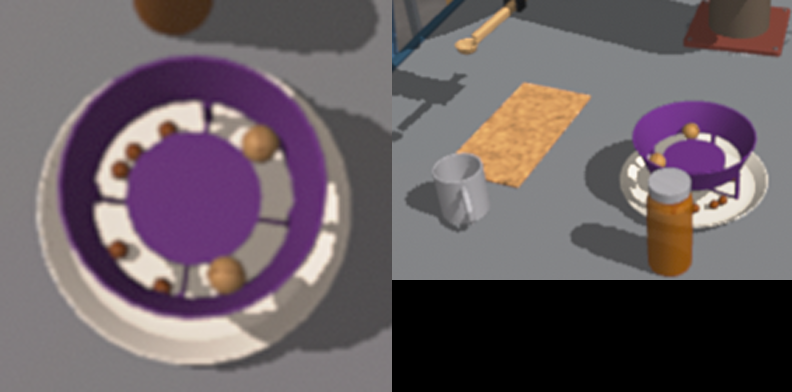

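Through the gap all five hazelnuts are visible at plate level: crop (167,130), (134,152), (120,170), (118,249) and (162,286), the last partly hidden by the wall above it. The walnuts sit in the bowl at (260,143) and (226,275). Before laying, I check the spoon against its predicted pixels.

```bash
python3 - <<'E'
from h import *
np.set_printoptions(precision=4,suppress=True)
o=ctrl.observe();R=Ro.from_quat(o["ee_rot"]);Rs=R*tool(Ro.identity(),-1).inv()
P=np.array([o["ee_pos"]+Rs.apply([x-XG,0,.006-ZT]) for x in(.118,.101,-.12)]);print(P)
ims=[]
for n in("top","scene"):
    s=optics.snapshot(n);p=px(s,P);print(n,p)
    i=s["img"][:,:,::-1].copy();x0,y0=np.maximum(np.int32(p.mean(0))-[70,90],0)
    i=cv2.resize(i[y0:y0+180,x0:x0+140],(0,0),fx=2.7,fy=2.7,interpolation=cv2.INTER_CUBIC)
    for u in p: cv2.circle(i,tuple(np.int32((u-[x0,y0])*2.7)),4,(0,255,0),1)
    ims.append(i)
H=max(i.shape[0] for i in ims);ims=[cv2.copyMakeBorder(i,0,H-i.shape[0],0,0,0) for i in ims]
cv2.imwrite("pics/pre.png",np.hstack(ims))
n=ray(optics.snapshot("top"),np.array([[167,130],[134,152],[120,170],[118,249],[162,286]])/2.8+[235,170],.012)
print("nut r",np.linalg.norm(n[:,:2]-BOWL,axis=1))
E
```

```text
[[ 0.5805 -0.327   0.2231]
 [ 0.5636 -0.3252  0.2232]
 [ 0.344  -0.3007  0.2235]]
top [[487.322  185.5053]
 [487.7614 194.641 ]
 [494.0677 319.0445]]
scene [[174.5183 183.2068]
 [178.4077 179.7975]
 [221.7673 141.6762]]
nut r [0.0623 0.0607 0.0609 0.0637 0.0644]
```

View pics/pre.png

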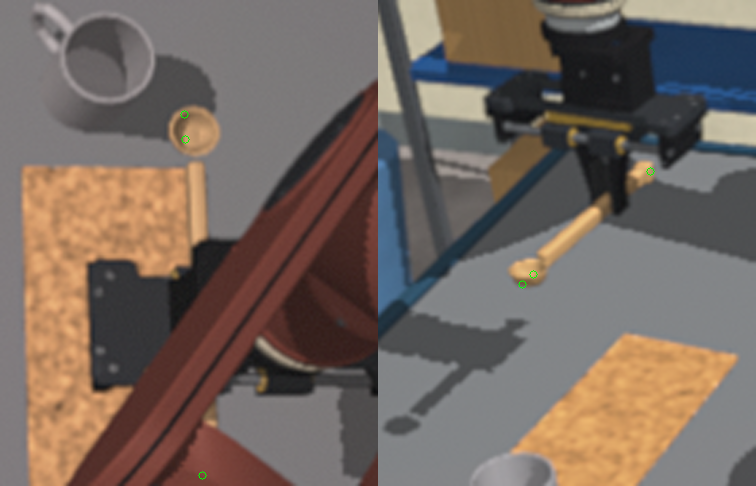

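The real cup is about 4 mm further out and 4 mm toward -y of the prediction, against a margin of about 20 mm, and the spoon is level. I shift the target to compensate, lay with a guard and release.

```bash
python3 - <<'E'
from h import *
np.set_printoptions(precision=4,suppress=True)
Rs=srot(-.115,0);p=np.array([.4595,-.3117,.006])+Rs.apply([XG,0,ZT])
ctrl.servo_line([p[0],p[1],.05],vel=.15)
hit=ctrl.servo_line([p[0],p[1],.004],vel=.025,guard=2);o=ctrl.observe();print(hit,o["ee_pos"],o["force"])
ctrl.gripper_open();ctrl.wait(.3)
ctrl.servo_line([p[0],p[1],.2],vel=.12)
ctrl.move_joints([-1.245,.22,1.526,0,1.395,-.126]);print(ctrl.observe()["time_s"])
s=optics.snapshot("top");cv2.imwrite("pics/fin.png",s["img"][:,:,::-1])
i=s["img"][120:350,100:520,::-1];cv2.imwrite("pics/finc.png",cv2.resize(i,None,fx=1.9,fy=1.9,interpolation=cv2.INTER_CUBIC))
E
```

```text
True [ 0.4197 -0.3071  0.0079] [-0.5186  0.4892  4.9232]
40.9667
```

View pics/finc.png

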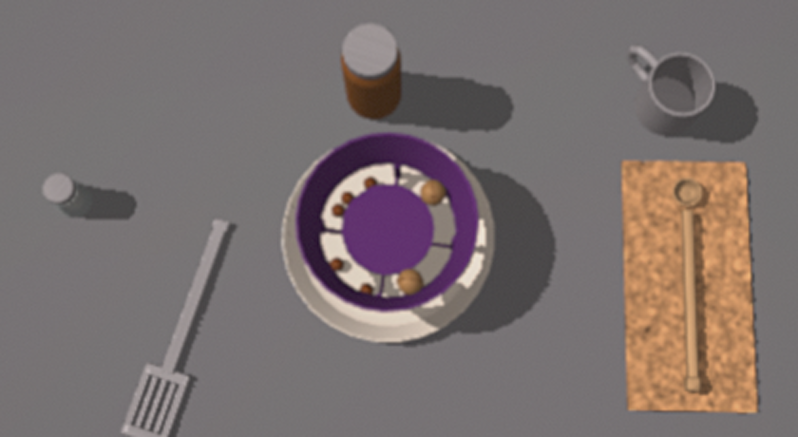

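The spoon lies wholly on the mat and the bystanders have not moved. One last check: are the two hazelnuts on the robot side really at plate level, not caught in the gap? If they were caught, the scene camera would see brown at the pixel for z = 0.064.

```bash
python3 - <<'E'
from h import *
t=optics.snapshot("top");s=optics.snapshot("scene")
uv=np.array([[370,183],[347,198],[338,211],[337,265],[366,289]])/1.9+[100,120]
for z in(.012,.064):
    W=ray(t,uv,z);p=px(s,W)
    for w,a in zip(W,p):
        x,y=np.int32(a);k=s["img"][y-2:y+3,x-2:x+3].reshape(-1,3).astype(int)
        b=k[np.argmax(k[:,0]-k[:,2])];print(z,np.round(w,3),"r",round(float(np.linalg.norm(w[:2]-BOWL)),3),a.round(),"most orange",b)
cv2.imwrite("pics/sc.png",cv2.resize(s["img"][200:310,255:385,::-1],None,fx=5,fy=5,interpolation=cv2.INTER_CUBIC))
E
```

```text
0.012 [0.609 0.024 0.012] r 0.063 [318. 280.] most orange [158  94  24]
0.012 [0.595 0.051 0.012] r 0.061 [330. 278.] most orange [159  87  31]
0.012 [0.581 0.062 0.012] r 0.061 [336. 275.] most orange [156  86  32]
0.012 [0.52  0.069 0.012] r 0.064 [342. 260.] most orange [89 57 59]
0.012 [0.49  0.039 0.012] r 0.064 [333. 252.] most orange [108  51 129]
0.064 [0.597 0.023 0.064] r 0.05 [319. 260.] most orange [79 62 88]
0.064 [0.583 0.05  0.064] r 0.051 [331. 258.] most orange [67 35 80]
0.064 [0.569 0.061 0.064] r 0.053 [336. 256.] most orange [197 181 178]
0.064 [0.511 0.067 0.064] r 0.066 [343. 242.] most orange [225 214 198]
0.064 [0.482 0.038 0.064] r 0.071 [334. 234.] most orange [225 212 200]
```

View pics/sc.png

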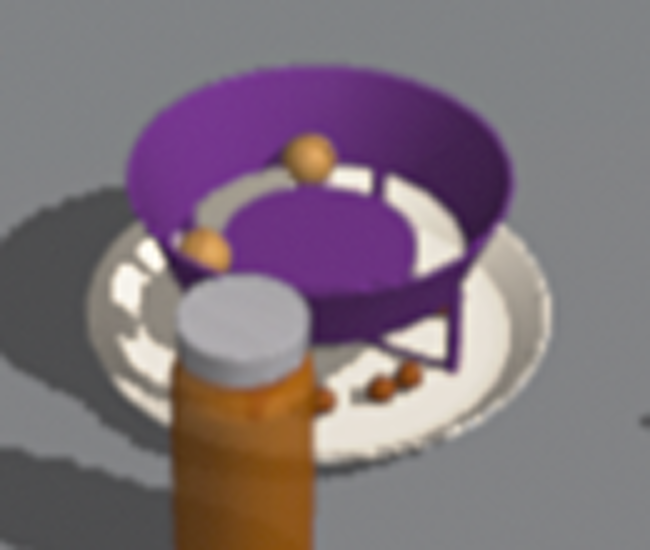

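The scene view shows the bowl holding only the two walnuts, and the gap is empty. Nothing brown shows at gap height, so all five hazelnuts are on the plate. I hand the job in.

```bash
python3 -c "
from plant import ctrl
o=ctrl.observe();print(o['time_s'],o['grip_width'],o['force']);print(ctrl.close_job())"
```

```text
41.1167 0.08708551700881743 [ 0.20688751 -0.93327667  0.70174894]
the job is handed in; nothing more can be done
None
```

I picked up the wooden spoon and stirred four full turns in the purple bowl, at a head radius of about 33–36 mm. I then laid the spoon on the cork mat, let go, drew the arm back and handed the job in at 41.1 s.

**Last checks**
- **Hazelnuts:** all five are seen in the top view through the gap. Three are confirmed on the plate in the scene view. The other two are mostly hidden from that camera, but nothing brown shows where they would be if caught in the gap.
- **Walnuts:** both are still in the bowl, and nothing was spilled.
- **Spoon:** it lies flat with the whole of it on the mat, and the gripper is open and clear.
- **Bystanders:** in the pictures, the slotted spoon, shaker, jar and mug stand where they were.
- **Forces:** the readings I took stayed low, at most about 2 N while stirring and about 5 N in the guarded touches.

**Disagreements**
- The two cameras differed by up to about 5 mm on the bowl.
- The held spoon sat about 4 mm from where I predicted. I corrected for that before laying it down.
- I measured the slotted spoon at about 90 mm from the wooden one, against the stated 72–85 mm. This had no effect on the job.

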